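# Press a sample die with the bench screw press

### The arm

A 6-joint arm with a two-finger parallel gripper is mounted at the origin on the work surface. World frame = base frame: x ahead of the robot, y to its left, z up, the work surface at z = 0. Lengths are in m, angles in rad, forces in N, time in s.
With the tool pointing down it reaches from about 0.425 to 0.925 m from the base axis. Payload 12.5 kg.
Tool frame: the origin (TCP) lies on the centre line of the jaws, within the pads' length; the fingertips stand 25 mm ahead of it and the grasp point (between the pads) lies 6 mm ahead of it (arm.tcp_to_tips is the distance from the TCP to the fingertips, in m); x points along the fingers, z is the direction in which the jaws open and shut, and the axes are right-handed (so a half turn about x gives the same grasp; the last joint's range is limited). The gripper opens to 85 mm and grips with 20 to 120 N. Pads are 22 mm wide; open, the fingers measure 114 mm over their backs; the gripper's body (76 mm by 85 mm) begins 54 mm behind the grasp point. The pads swing forward as they close: fully open they stand 13 mm farther back than shut.
Start: joints at [1.158, 0.491, 1.559, -0, 1.092, -0.106], TCP at [0.189, 0.596, 0.256] pointing down, gripper open.
Joint ranges: [-3.1, 3.1], [-0.84, 2.19], [0.05, 2.79], [-1.13, 4.28], [0.06, 2.93], [-2.69, 2.69]. Speed limits (rad/s): [2.22, 2.22, 2.79, 3.14, 3.14, 3.14].

### API

Orientations are given as a unit quaternion [w, x, y, z].
In Python, from cell import arm gives the robot as it stands.
- The arm moves only by the shell command python3 -m pendant 'ROWS' [OPENING] [FORCE]. ROWS is JSON, a list of rows, each a list of 4 numbers: the shift along the tool's x, y, z in mm, then the turn about the tool's x in rad. A call has 1 to 10 rows; each row is the pose to reach, as a shift and turn from the pose commanded when the call began, along the tool's axes at that moment; what a row does not reach only later rows make up. A row lasts 1/10 s, in which the tool goes at most 50 mm and 8.59 degrees, less where a joint would pass 70% of its speed; a pose out of reach is approached as far as the arm can. A call with a gripper value outside its range is refused whole. OPENING is the closure, from 0 (fully open) to 1 (shut), set as the call begins (- or left out, the last holds). The fingers move at their own pace and stop on an object; FORCE is the grip in N (left out, the last holds). Time passes only in rows, so rows that repeat a pose let the fingers close. It gives the time, the measured TCP pose, the force and the opening at its end, in the units of the state.
- arm.observe(): the state, without advancing time (a new reading comes with each control period).
- arm.snapshot(name): name is "scene" or "top" or "wrist"; returns (picture, depth): 420x560x3 uint8, red, green, blue; 420x560 float32, m along the optical axis (not along the pixel's ray), 0 where there is no reading.
- arm.calibration(name): a dict with "mtx" (3x3 intrinsics, pixels), "pose" (4x4, takes a point from camera to world coordinates); the wrist camera has in their place "hand_eye" (4x4, takes a point from camera to tool coordinates, whose origin is the TCP and whose axes are the tool frame's). Camera axes: x right, y up, looking along -z (the intrinsics and any distortion apply to the point x, -y, -z); pixel columns grow to the right and rows downward; lengths in m; the calibration is good to about 2 mm. The wrist camera is an equidistant fisheye: a pixel r from the principal point sees the ray r / f radians off the axis. A picture is of the moment at which its call begins: read the wrist's pose just before it. calibration takes no time and is no camera call.
- arm.hand_in(): hands the job in, once; it reports no verdict.
Trained networks look in the newest picture that a camera, given by its name, has taken for a name from the list of things; names that differ only in an ending like _2 or _b are one class to them, and where a whole thing is asked for, a point or a joint stands for the part that bears it (a point fixed in the world has none). Each returns a list of dicts, best first, with "conf" (0 to 1); they miss things now and then, are a little off and sometimes report something else, mostly with a low value. They report only what shows in the picture. A call takes as long as a camera call. They do not tell look-alikes from the thing itself.
- arm.outline_of(name, camera): "pixels" (420x560 bool, what is visible of it) and "box" ([centre column, centre row, width, height] in pixels, round what is visible of it).
- arm.tip_of(name, camera): "uv" ([column, row] in pixels: a listed point, or the origin of a listed thing).
The state is a dict: "clock": time; "q": joint angles; "qd": joint speeds; "effort": joint torques, N m; "ee_pos": TCP position; "tool_rot": TCP orientation; "wrist_force": force on the tool from outside, world axes, zero at the start; "torque": the same for the moment, N m; "width": finger opening in m.
Only numpy, scipy, OpenCV 4.12 (cv2) and the standard library are available. Lean on these libraries where they do the work, as an engineer would, in place of code of your own. Each camera call takes 0.05 s, during which the arm holds its last target.

### The job

Find the die that is standing in the blue bench screw press, wind the press down with its red-handled crank until the green foot just meets the top of that die, then give it another half turn and let go. Do not overwind it, and leave the dies standing where they are.

Things in the scene. Friction and masses are not known exactly. Their poses are not given: they have to be found in the camera images.
- press: Blue screw press fixed to the bench; base 160 x 210 mm (x by y), posts at y = +-78 mm, beam top at 180 mm. Origin: on the bench under the vertical screw axis, z up; bed top at z = 30 mm. Crank above the beam, at constant height: arm top at 203 mm; red upright handle, 25 mm diameter, from 208 to 250 mm, 70 mm off the screw axis, spins freely on the arm. Ram end on the axis, up to 235 mm.
- crank (a joint): Crank angle a in rad, 0 to 9.4, growing clockwise from above, which lowers the ram 30 mm a turn. Handle at x = -70 cos(a), y = +70 sin(a) mm in the press's frame. Underside of the green foot (34 mm wide) at z = 89.5 mm for a = 0, sinking 4.77 mm per rad to the die; then its soft spring yields, up to 40 mm: contact is not felt. Takes about 2 N at the handle; stays where left.
- die_steel: Loose grey steel die: 36 mm diameter cylinder, 23 mm button on top, 50 mm tall in all, 0.2 kg. Origin: centre of its underside; z up. It stands on the press bed or on a white stand (75 mm square, 30 mm high) beside the press; the brass die is at the other of the two.
- die_brass: Loose yellow brass die: 36 mm diameter cylinder, 23 mm button on top, 40 mm tall in all, 0.2 kg. Origin: centre of its underside; z up. It stands on the press bed or on the white stand, whichever the steel die does not.
Mind the look-alikes: they are no part of the job. Several things have the shape of the die_steel; the one meant has the colours described above. Of the things that look like the die_brass, the smaller one is meant.

How it is judged:
By the outcome, as a careful person would: the job done as asked, in the order asked, and still so for the second after the job is handed in, with the robot touching nothing.
It also fails if it takes over 42 s, if anything falls off the work surface, if the arm or the gripper's body presses on something with over 40 N, if the wrist force passes 120 N, or if a joint passes its speed limit or range.

## Working session

There is one attempt and no reset: what is moved stays moved. The work goes in short steps, Python scripts to look and compute and a shell command to move; the robot and the scene stay as the last step left them, time stands still between calls to the robot, and variables do not carry over. Pictures are saved under pics/ and viewed, and the job is handed in when it is done.

```bash
ls; mkdir -p pics; cat > h.py <<'E'
import numpy as np, cv2
from cell import arm
def save(n,img,crop=None,s=1):
    if crop: c0,c1,r0,r1=crop; img=img[r0:r1,c0:c1]
    img=cv2.resize(img,None,fx=s,fy=s,interpolation=cv2.INTER_CUBIC)
    cv2.imwrite('pics/'+n+'.png',img[:,:,::-1])
def world(u,v,d,cam):
    c=arm.calibration(cam);K=np.array(c['mtx']);P=np.array(c['pose'])
    x=(u-K[0,2])/K[0,0]*d;y=(v-K[1,2])/K[1,1]*d
    return (P@np.array([x,-y,-d,1]))[:3]
def ray(u,v,cam):
    P=np.array(arm.calibration(cam)['pose']); o=P[:3,3]; d=world(u,v,1.0,cam)-o
    return o,d
def atz(u,v,z,cam):
    o,d=ray(u,v,cam); return o+d*(z-o[2])/d[2]
E
python3 - <<'E'
from h import *
for n in ('scene','top'):
    p,d=arm.snapshot(n); save(n,p); np.savez('pics/'+n+'.npz',p=p,d=d)
    c=arm.calibration(n); print(c)
print(arm.calibration('wrist')); print(arm.observe())
E
```

```text
pics
{'mtx': array([[381.13704345,   0.        , 280.93706063],
       [  0.        , 381.13704345, 204.76771856],
       [  0.        ,   0.        ,   1.        ]]), 'pose': array([[ 0.37793812, -0.51442913,  0.76975674,  1.21746803],
       [ 0.92560455,  0.1915644 , -0.32643422, -0.2416202 ],
       [ 0.02046929,  0.83586228,  0.54855743,  0.61310669],
       [ 0.        ,  0.        ,  0.        ,  1.        ]])}
{'mtx': array([[489.69288748,   0.        , 287.87875935],
       [  0.        , 489.69288748, 211.1264754 ],
       [  0.        ,   0.        ,   1.        ]]), 'pose': array([[ 0.00890098,  0.99231965, -0.12337946,  0.37821183],
       [-0.99951152,  0.01252554,  0.02863286,  0.06453886],
       [ 0.02995835,  0.12306433,  0.9919464 ,  1.15469287],
       [ 0.        ,  0.        ,  0.        ,  1.        ]])}
{'mtx': array([[325.1922621 ,   0.        , 278.27304758],
       [  0.        , 325.1922621 , 209.04871271],
       [  0.        ,   0.        ,   1.        ]]), 'hand_eye': array([[-4.12998469e-04,  3.11882965e-01, -9.50120438e-01,
        -1.17861777e-01],
 
[... 200 characters left out ...]
00000e+00,  0.00000000e+00,
         1.00000000e+00]])}
{'clock': 0.1, 'q': array([ 1.15840566e+00,  4.91476017e-01,  1.55937034e+00, -3.60225940e-05,
        1.09171134e+00, -1.05592353e-01]), 'qd': array([-0.00270054, -0.0031995 ,  0.00026008,  0.00069335, -0.00139165,
        0.00080546]), 'effort': array([ 3.77607445e-03, -6.19453382e+01, -2.62030756e+01, -9.57806037e-05,
        2.89128075e-03,  6.84956944e-06]), 'ee_pos': array([0.18866731, 0.5956653 , 0.25580688]), 'tool_rot': array([ 0.57023496, -0.41791546,  0.57081361,  0.41755307]), 'wrist_force': array([-0.15512383,  0.49364494,  0.27097455]), 'torque': array([ 0.02002644, -0.03358219, -0.01548372]), 'width': 0.08548336902688633}
```

View pics/scene.png

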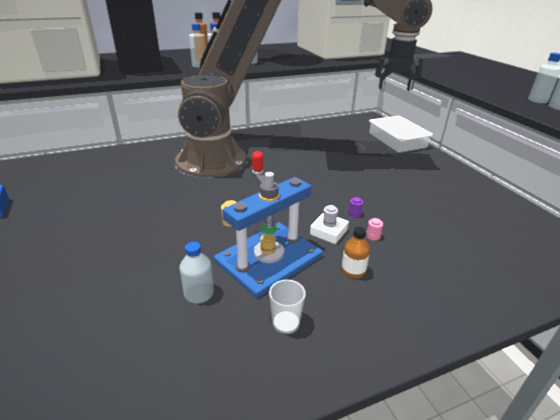

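View pics/top.png

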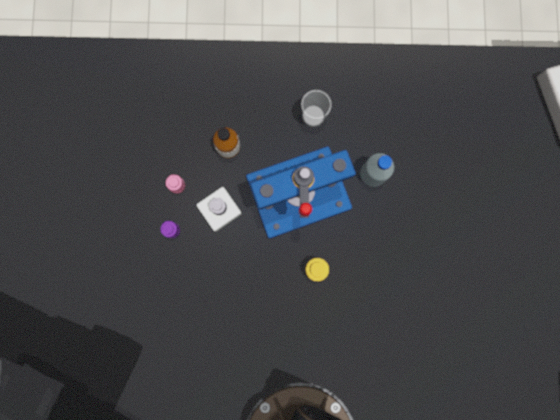

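```bash
python3 - <<'E'
from h import *
z=np.load('pics/scene.npz');save('s_crop',z['p'],(190,400,140,300),3.8)
z=np.load('pics/top.npz');save('t_crop',z['p'],(190,410,130,300),3.6)
E
```

```text
(no output)
```

View pics/s_crop.png

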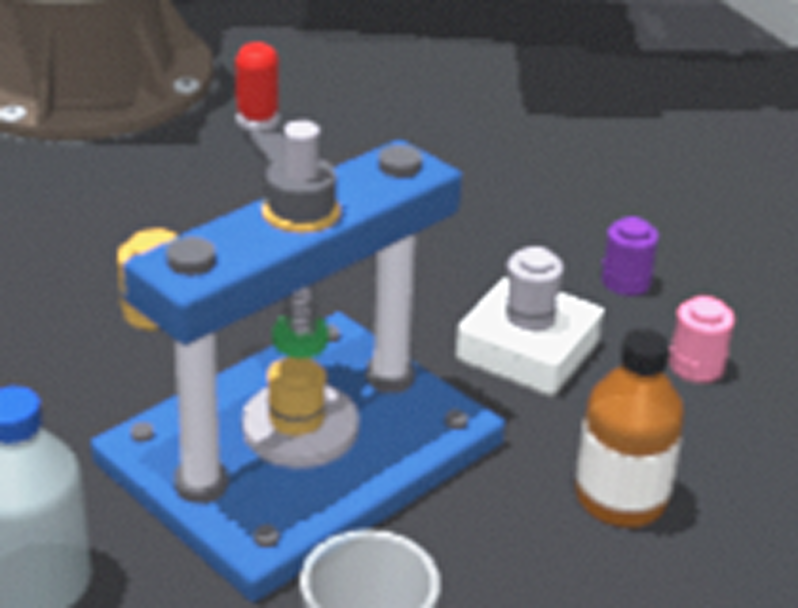

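View pics/t_crop.png

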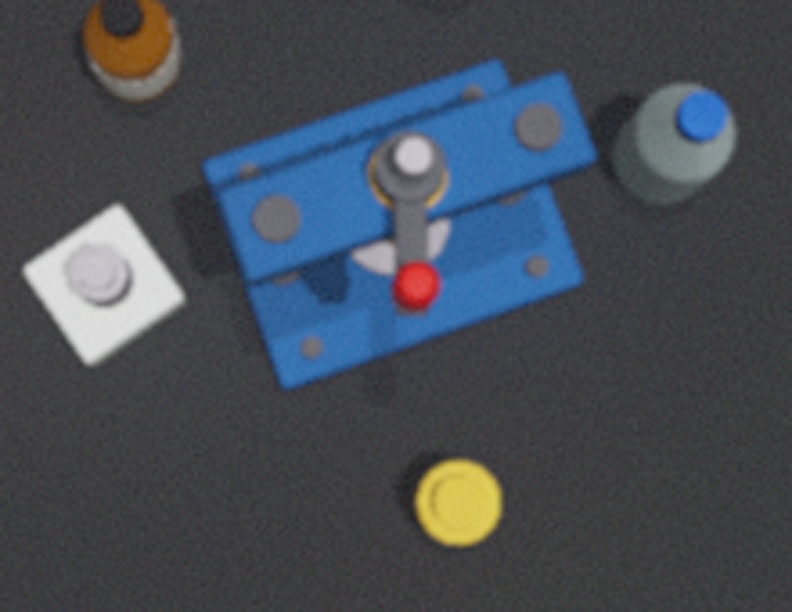

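```bash
python3 - <<'E'
from h import *
z=np.load('pics/top.npz');p,d=z['p'].astype(int),z['d']
zs=np.load('pics/scene.npz');ps,ds=zs['p'].astype(int),zs['d']
def cloud(p,d,cam):
    c=arm.calibration(cam);K=c['mtx'];P=c['pose']
    v,u=np.mgrid[:420,:560]
    X=np.stack([(u-K[0,2])/K[0,0]*d,-(v-K[1,2])/K[1,1]*d,-d],-1)
    return X@P[:3,:3].T+P[:3,3]
W=cloud(p,d,'top');S=cloud(ps,ds,'scene')
np.save('pics/W.npy',W);np.save('pics/S.npy',S)
roi=np.zeros((420,560),bool);roi[140:240,240:360]=1
blue=(p[...,2]>100)&(p[...,2]-p[...,0]>50)&roi&(d>0)
beam=blue&(W[...,2]>.16);base=blue&(W[...,2]<.04)
print('beam z',np.median(W[beam][:,2]),'base z',np.median(W[base][:,2]),beam.sum(),base.sum())
def rect(m,zz):
    # reproject at fixed z
    v,u=np.nonzero(m); pts=np.array([atz(a,b,zz,'top')[:2] for a,b in zip(u,v)],np.float32)
    r=cv2.minAreaRect(pts*1000); return r
print('beam rect',rect(beam,.18)); 
m=beam.astype(np.uint8)
red=(p[...,0]>150)&(p[...,1]<60)&(p[...,2]<60)&roi
v,u=np.nonzero(red);print('red uv',u.mean(),v.mean(),'z',np.nanmedian(W[red][:,2]),np.max(W[red][:,2]))
top=red&(W[...,2]>.24);v,u=np.nonzero(top);print('top',len(u),W[top].mean(0))
for name,(c,r) in dict(ram=(304.5,173.5),postR=(340,165),postL=(267,191)).items():
    c0,r0=int(c),int(r); print(name,W[r0-1:r0+2,c0-1:c0+2].reshape(-1,3).mean(0))
roi2=np.zeros((420,560),bool);roi2[140:260,215:330]=1
rs=(ps[...,0]>150)&(ps[...,1]<60)&(ps[...,2]<60)&roi2
v,u=np.nonzero(rs);print('scene red',u.mean(),v.mean(),u.min(),u.max(),v.min(),v.max(),S[rs].mean(0),S[rs].max(0))
g=(ps[...,1]>80)&(ps[...,1]-ps[...,0]>50)&(ps[...,1]-ps[...,2]>30)&roi2
v,u=np.nonzero(g);print('green',u.min(),u.max(),v.min(),v.max(),S[g].min(0),S[g].max(0),np.percentile(S[g][:,2],[5,50,95]))
y=(ps[...,0]>130)&(ps[...,1]>90)&(ps[...,2]<90);y[:228]=0;y[256:]=0;y[:,:258]=0;y[:,280:]=0
v,u=np.nonzero(y);print('brass',u.min(),u.max(),v.min(),v.max(),S[y].mean(0),np.percentile(S[y][:,2],[1,5,50,95,99]))
E
```

```text
beam z 0.1806744201846966 base z 0.020580377562150476 2112 2944Traceback (most recent call last):
  File "<stdin>", line 19, in <module>
  File "<stdin>", line 17, in rect
  File "h.py", line 15, in atz
    o,d=ray(u,v,cam); return o+d*(z-o[2])/d[2]
        ~~~^^^^^^^^^
  File "h.py", line 12, in ray
    P=np.array(arm.calibration(cam)['pose']); o=P[:3,3]; d=world(u,v,1.0,cam)-o
               ~~~~~~~~~~~~~~~^^^^^
ValueError: time passes only in moves, steps and waits
```

```bash
python3 - <<'E'
from h import *
import pickle
pickle.dump({n:arm.calibration(n) for n in ('scene','top','wrist')},open('cal.pkl','wb'))
print(arm.observe()['clock'])
E
cat > h.py <<'E'
import numpy as np, cv2, pickle
CAL=pickle.load(open('cal.pkl','rb'))
def save(n,img,crop=None,s=1):
    if crop: c0,c1,r0,r1=crop; img=img[r0:r1,c0:c1]
    img=cv2.resize(img,None,fx=s,fy=s,interpolation=cv2.INTER_CUBIC)
    cv2.imwrite('pics/'+n+'.png',img[:,:,::-1])
def world(u,v,d,cam):
    c=CAL[cam];K=c['mtx'];P=c['pose']
    u,v,d=np.broadcast_arrays(*[np.asarray(a,float) for a in (u,v,d)])
    X=np.stack([(u-K[0,2])/K[0,0]*d,-(v-K[1,2])/K[1,1]*d,-d],-1)
    return X@P[:3,:3].T+P[:3,3]
def atz(u,v,z,cam):
    o=CAL[cam]['pose'][:3,3]; d=world(u,v,1.0,cam)-o
    return o+d*((z-o[2])/d[...,2])[...,None]
def cloud(d,cam):
    v,u=np.mgrid[:420,:560]; return world(u,v,d,cam)
def proj(X,cam):
    P=CAL[cam]['pose'];K=CAL[cam]['mtx'];q=(np.asarray(X)-P[:3,3])@P[:3,:3]
    return np.stack([K[0,0]*q[...,0]/-q[...,2]+K[0,2],-K[1,1]*q[...,1]/-q[...,2]+K[1,2]],-1)
E
cat > m.py <<'E'
from h import *
z=np.load('pics/top.npz');p,d=z['p'].astype(int),z['d']
zs=np.load('pics/scene.npz');ps,ds=zs['p'].astype(int),zs['d']
W=cloud(d,'top');S=cloud(ds,'scene')
roi=np.zeros((420,560),bool);roi[140:240,240:360]=1
blue=(p[...,2]>100)&(p[...,2]-p[...,0]>50)&roi&(d>0)
beam=blue&(W[...,2]>.172);base=blue&(W[...,2]<.04)
print('beam z',np.median(W[beam][:,2]),'base z',np.median(W[base][:,2]),beam.sum(),base.sum())
def rect(m,zz):
    v,u=np.nonzero(m); pts=atz(u,v,zz,'top')[:,:2].astype(np.float32)
    return cv2.minAreaRect(pts*1000)
print('beam rect',rect(beam,.18)); 
print('base rect',rect(base,np.median(W[base][:,2]))); 
red=(p[...,0]>150)&(p[...,1]<60)&(p[...,2]<60)&roi
v,u=np.nonzero(red);print('red uv',u.mean(),v.mean(),'z',np.nanmedian(W[red][:,2]),np.max(W[red][:,2]))
top=red&(W[...,2]>.24);v,u=np.nonzero(top);print('top',len(u),W[top].mean(0), atz(u.mean(),v.mean(),.248,'top'))
for name,(c,r) in dict(ram=(304.5,173.5),postR=(340,165),postL=(267,191)).items():
    c0,r0=int(c),int(r); print(name,W[r0-1:r0+2,c0-1:c0+2].reshape(-1,3).mean(0))
roi2=np.zeros((420,560),bool);roi2[140:260,215:330]=1
rs=(ps[...,0]>150)&(ps[...,1]<60)&(ps[...,2]<60)&roi2
v,u=np.nonzero(rs);print('scene red',u.mean(),v.mean(),u.min(),u.max(),v.min(),v.max(),S[rs].mean(0),S[rs].max(0))
g=(ps[...,1]>80)&(ps[...,1]-ps[...,0]>50)&(ps[...,1]-ps[...,2]>30)&roi2
v,u=np.nonzero(g);print('green',u.min(),u.max(),v.min(),v.max(),S[g].min(0),S[g].max(0),np.percentile(S[g][:,2],[5,50,95]))
y=(ps[...,0]>130)&(ps[...,1]>90)&(ps[...,2]<90);y[:228]=0;y[256:]=0;y[:,:258]=0;y[:,280:]=0
v,u=np.nonzero(y);print('brass',u.min(),u.max(),v.min(),v.max(),S[y].mean(0),np.percentile(S[y][:,2],[1,5,50,95,99]))
E
python3 m.py
```

```text
0.1
beam z 0.1807007927812891 base z 0.020580377562150476 2088 2944
beam rect ((542.909423828125, -1.04803466796875), (104.867919921875, 208.77130126953125), 20.441911697387695)
base rect ((573.345947265625, -10.560440063476562), (161.0948028564453, 247.50013732910156), 20.39501953125)
red uv 304.81481481481484 208.42592592592592 z 0.24972282369274162 1.1546928738856888
top 54 [0.49423427 0.00794876 0.26643546] [0.49647528 0.0067329  0.248     ]
ram [0.54566299 0.013855   0.33685735]
postR [ 0.59360438 -0.06781841  0.1883313 ]
postL [0.5383553  0.07871251 0.18849146]
scene red 257.0378787878788 162.4090909090909 252 262 154 170 [ 0.52135412 -0.0043762   0.23902937] [1.21746803 0.01412558 0.61310669]
green 262 275 224 233 [ 0.55654627 -0.01108461  0.08832893] [0.58278798 0.01997241 0.10472541] [0.09033977 0.09689515 0.09874894]
brass 261 274 234 253 [ 5.76357513e-01 -5.09297241e-04  5.66570454e-02] [0.03277893 0.03477533 0.05990596 0.0703926  0.07139436]
```

```bash
cat > plan.py <<'E'
from h import *
from cell import arm
from scipy.spatial.transform import Rotation as R
def axes():
    s=arm.observe();q=s['tool_rot'];return s,R.from_quat([q[1],q[2],q[3],q[0]]).as_matrix()
E
python3 - <<'E'
from plan import *
s,A=axes();print(A.round(4)); zdir=A[:,2]
print('jaw angle',np.degrees(np.arctan2(zdir[1],zdir[0])),'q',s['q'])
exec(open('m.py').read().split("red=(p")[0])
ok=(d>0)
red=(p[...,0]>150)&(p[...,1]<70)&(p[...,2]<70)&roi
v,u=np.nonzero(red);print(u.min(),u.max(),v.min(),v.max())
t=red&ok&(W[...,2]<.3);print('z pct',np.percentile(W[t][:,2],[10,50,90]),'med xy',np.median(W[t],0),W[t&(W[...,2]>.24)].mean(0))
O=np.array([.566,.0054])
for yaw in (20.5,):
  for h in ([.4965,.0067],W[t&(W[...,2]>.24)].mean(0)[:2]):
    r=np.array(h)-O;c,sn=np.cos(np.radians(yaw)),np.sin(np.radians(yaw))
    x,y=c*r[0]+sn*r[1],-sn*r[0]+c*r[1];print('a',np.arctan2(y,-x),np.hypot(x,y))
# predicted projections
c,sn=np.cos(np.radians(20.5)),np.sin(np.radians(20.5));M=np.array([[c,-sn],[sn,c]])
for a in (.3,.37,.45):
    h=M@[-.07*np.cos(a),.07*np.sin(a)]+O
    print(a,h,'top',proj([*h,.229],'top'),proj([*h,.25],'top'),'scene',proj([*h,.229],'scene'))
print('foot/die proj',proj([*O,.0877],'scene'),proj([*O,.07],'scene'),proj([*O,.03],'scene'))
Wb=W[155:180,368:392];print('bottle z',np.percentile(Wb[...,2][d[155:180,368:392]>0],[50,95]), atz(317,270,.05,'top'))
E
```

```text
[[-4.000e-04 -9.533e-01  3.020e-01]
 [-9.000e-04  3.020e-01  9.533e-01]
 [-1.000e+00  1.000e-04 -1.000e-03]]
jaw angle 72.42270573720712 q [ 1.15840566e+00  4.91476017e-01  1.55937034e+00 -3.60225940e-05
  1.09171134e+00 -1.05592353e-01]
beam z 0.1807007927812891 base z 0.020580377562150476 2088 2944
beam rect ((542.909423828125, -1.04803466796875), (104.867919921875, 208.77130126953125), 20.441911697387695)
base rect ((573.345947265625, -10.560440063476562), (161.0948028564453, 247.50013732910156), 20.39501953125)
300 310 203 214
z pct [0.24761727 0.25009443 0.25246672] med xy [0.49714669 0.00663886 0.25009443] [0.49680134 0.00654287 0.25002745]
a 0.37649535159206476 0.06951215721008802
a 0.3743067859214867 0.06920809423001746
0.3 [0.49611687 0.00135678] top [306.98689412 209.92748103] [307.75965176 208.51517344] scene [255.87262106 161.2247844 ]
0.37 [0.49600522 0.0062545 ] top [304.42412415 209.95319588] [305.13857924 208.54123653] scene [257.94350236 160.86334628]
0.45 [0.49629737 0.01184538] top [301.49882789 209.76439061] [302.14667229 208.34793407] scene [260.36079064 160.53259361]
foot/die proj [268.53225291 229.60390015] [268.51220331 235.73740436] [268.46848348 249.11202509]
bottle z [0.09715413 0.13198815] [ 0.38327577 -0.03392898  0.05      ]
```

Look-alikes (top view): the larger yellow die lying loose at (317,270), the purple one at (169,229) and the pink one at (175,183) are decoys. The steel die is on the white stand at (217,206). The small brass die in the press (scene 268,242) is the one I want. The crank measures a ≈ 0.37, so contact comes at about 4.09 and the target is about 7.23.

```bash
python3 -m pendant '[[-40,0,0,0],[-59,-20,-20,0],[-59,-52,-52,0],[-59,-84,-84,0],[-59,-116,-116,0],[-59,-148,-148,0],[-59,-180,-180,0],[-59,-212,-212,0],[-59,-244,-244,0],[-59,-276,-275,0]]' 0
```

```text
clock: 1.1
ee_pos: [0.3691, 0.2486, 0.3153]
tool_rot: [0.57, -0.418, 0.57, 0.418]
wrist_force: [-0.2, 0.8, -0.5]
width: 0.0854
```

```bash
python3 -m pendant '[[0,-32,-32,0],[0,-64,-64,0],[0,-96,-96,0],[0,-128,-128,0],[0,-160,-160,0],[0,-185,-184,0],[0,-195,-194,0],[0,-195,-194,0],[0,-195,-194,0]]' 0 && python3 - <<'E'
from plan import *
s,A=axes();print(s['ee_pos'],A.round(4).tolist());p,d=arm.snapshot('wrist');save('w1',p);np.savez('pics/w1.npz',p=p,d=d,ee=s['ee_pos'],A=A)
E
```

```text
clock: 2.0
ee_pos: [0.4956, 0.0072, 0.315]
tool_rot: [0.57, -0.417, 0.571, 0.418]
wrist_force: [-0.1, 0.2, -0.8]
width: 0.0851
[0.49557039 0.00715426 0.3150361 ] [[-0.0009, -0.9533, 0.3021], [0.0004, 0.3021, 0.9533], [-1.0, 0.0009, 0.0002]]
```

View pics/w1.png

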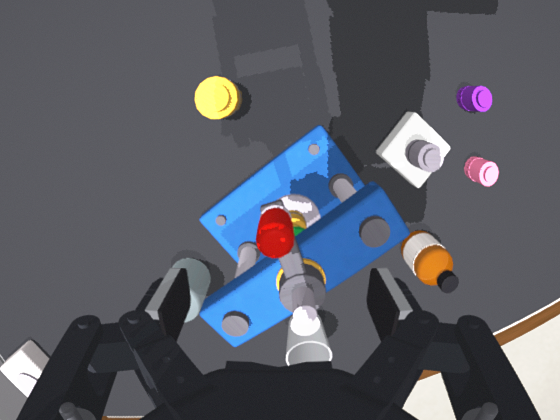

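The handle shows at (275,232), centred between the jaws. The ram end is at (305,312) and the brass die shows under the green foot at about (293,222). I'll take a wrist-camera measurement of the handle, then descend.

```bash
python3 - <<'E'
from h import *
z=np.load('pics/w1.npz');p=z['p'].astype(int);d=z['d'];c=CAL['wrist'];K=c['mtx'];H=c['hand_eye']
v,u=np.mgrid[:420,:560];dx=u-K[0,2];dy=v-K[1,2];r=np.hypot(dx,dy)+1e-9;th=r/K[0,0]
t=np.tan(th);X=np.stack([dx/r*t*d,-dy/r*t*d,-d],-1)@H[:3,:3].T+H[:3,3]
W=X@z['A'].T+z['ee']
red=(p[...,0]>130)&(p[...,1]<60)&(p[...,2]<60)&(d>0);red[:,:200]=0;red[:,350:]=0
P=W[red];print(len(P),np.percentile(P[:,2],[2,50,98]));T=P[P[:,2]>.247]
print('top c',T.mean(0),(T.max(0)+T.min(0))/2,T.min(0),T.max(0))
jaw=z['A'][:,2];e=(P-z['ee'])@jaw;print('jaw offs pct',np.percentile(e,[1,50,99]))
blue=(p[...,2]>100)&(p[...,2]-p[...,0]>50)&(d>0)&(W[...,2]>.17)&(W[...,2]<.19)
rc=cv2.minAreaRect((W[blue][:,:2]*1000).astype(np.float32));print(rc,np.median(W[blue][:,2]))
for n,(a,b) in dict(p1=(235,323),p2=(375,231),ram=(306,312)).items(): print(n,np.median(W[b-3:b+4,a-3:a+4].reshape(-1,3),0))
y=(p[...,0]>110)&(p[...,1]>80)&(p[...,2]<60)&(d>0);y[:200]=0;y[240:]=0;y[:,:275]=0;y[:,310:]=0
print('brass visible z',len(W[y]),np.percentile(W[y][:,2],[5,50,95]),np.median(W[y],0))
E
```

```text
1466 [0.2160934  0.24801571 0.25105881]
top c [0.49633354 0.00633998 0.2496026 ] [0.49705849 0.00617514 0.24934404] [ 0.48674691 -0.00440321  0.24700292] [0.50737006 0.0167535  0.25168515]
jaw offs pct [-0.01135556 -0.00038009  0.01045825]
((566.6229858398438, 6.6212158203125), (56.680809020996094, 209.50015258789062), 20.235464096069336) 0.1799920914828022
p1 [ 0.59126877 -0.06426237  0.1879681 ]
p2 [0.53854809 0.08023493 0.18845972]
ram [0.56550026 0.00857687 0.23350398]
brass visible z 91 [0.04742028 0.06024386 0.15585718] [0.5567647  0.01530999 0.06024386]
```

```bash
python3 -m pendant '[[30,-1,-0.5,0],[60,-1,-0.5,0],[75,-1,-0.5,0],[75,-1,-0.5,0]]' 0 && python3 -m pendant '[[0,0,0,0],[0,0,0,0],[0,0,0,0],[0,0,0,0],[0,0,0,0],[0,0,0,0],[0,0,0,0],[0,0,0,0]]' 1 25; python3 - <<'E'
from plan import *
s,A=axes();print(s['ee_pos'],s['width'],s['wrist_force'])
p,d=arm.snapshot('wrist');save('w2',p,(150,400,130,330),3)
E
```

```text
clock: 2.45
ee_pos: [0.4957, 0.007, 0.2388]
tool_rot: [0.569, -0.417, 0.571, 0.419]
wrist_force: [-0.4, -0.4, 0.8]
width: 0.0853
clock: 3.25
ee_pos: [0.497, 0.0058, 0.2409]
tool_rot: [0.571, -0.418, 0.57, 0.418]
wrist_force: [-2.0, 1.0, 6.0]
width: 0.0241
[0.49695737 0.00575471 0.24089023] 0.024096245779908897 [-2.04146525  1.02103323  6.02960456]
```

View pics/w2.png

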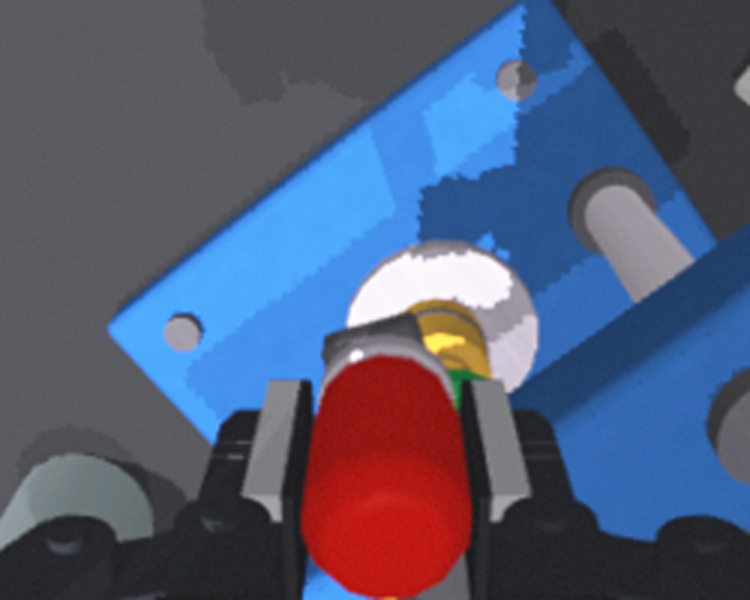

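```bash
cat > circ.py <<'E'
import sys,numpy as np
a0=float(sys.argv[1]);step=float(sys.argv[2]);n=int(sys.argv[3]) if len(sys.argv)>3 else 10
f=lambda a:70*np.array([np.cos(.662-a),np.sin(a-.662)])
for i in range(1,n+1):
    a=a0+i*step;d=f(a)-f(a0);print(f'{a:.3f} [0,{d[0]:.1f},{d[1]:.1f},0]')
E
python3 circ.py .352 .1; python3 - <<'E'
from plan import *
for i in range(3): s,A=axes();print(s['ee_pos'],s['clock'])
E
```

```text
0.452 [0,1.8,6.8,0]
0.552 [0,2.9,13.7,0]
0.652 [0,3.3,20.7,0]
0.752 [0,3.1,27.6,0]
0.852 [0,2.1,34.6,0]
0.952 [0,0.4,41.4,0]
1.052 [0,-1.9,48.0,0]
1.152 [0,-4.9,54.3,0]
1.252 [0,-8.5,60.3,0]
1.352 [0,-12.7,65.9,0]
[0.49697677 0.00574129 0.24090159] 3.3
[0.49697677 0.00574129 0.24090159] 3.3
[0.49697677 0.00574129 0.24090159] 3.3
```

```bash
python3 -m pendant '[[0,1.8,6.8,0],[0,2.9,13.7,0],[0,3.3,20.7,0],[0,3.1,27.6,0],[0,2.1,34.6,0]]' 1 25; python3 - <<'E'
from plan import *
C=np.array([.5663,.006])
s,A=axes();r=s['ee_pos'][:2]-C;print(s['ee_pos'],s['width'],s['wrist_force'],np.hypot(*r),3.4968-np.arctan2(r[1],r[0])%6.2832)
E
python3 circ.py .852 .12
```

```text
clock: 3.8
ee_pos: [0.5057, 0.0394, 0.2409]
tool_rot: [0.571, -0.418, 0.57, 0.417]
wrist_force: [0.1, -3.1, 6.3]
width: 0.0243
[0.50567843 0.03936788 0.24091177] 0.02434672153320163 [ 0.05705032 -3.06733431  6.33343292] 0.06919819900261237 0.8583799903385949
0.972 [0,-2.1,8.1,0]
1.092 [0,-5.1,16.0,0]
1.212 [0,-9.1,23.4,0]
1.332 [0,-13.9,30.2,0]
1.452 [0,-19.5,36.5,0]
1.572 [0,-25.8,42.0,0]
1.692 [0,-32.7,46.8,0]
1.812 [0,-40.1,50.7,0]
1.932 [0,-48.0,53.6,0]
2.052 [0,-56.2,55.6,0]
```

Forces are small and the motion tracks the circle, so I'll continue.

```bash
python3 -m pendant '[[0,-2.1,8.1,0],[0,-5.1,16.0,0],[0,-9.1,23.4,0],[0,-13.9,30.2,0],[0,-19.5,36.5,0],[0,-25.8,42.0,0],[0,-32.7,46.8,0],[0,-40.1,50.7,0],[0,-48.0,53.6,0],[0,-56.2,55.6,0]]' 1 25; cat > st.py <<'E'
from plan import *
C=np.array([.5663,.006])
s,A=axes();r=s['ee_pos'][:2]-C;print(s['ee_pos'],s['width'],s['wrist_force'],'R',np.hypot(*r),'a',(3.4968-np.arctan2(r[1],r[0]))%6.2832)
print('force tool',A.T@s['wrist_force'])
E
python3 st.py
python3 circ.py 2.052 .12
```

```text
clock: 4.8
ee_pos: [0.5762, 0.075, 0.2409]
tool_rot: [0.57, -0.418, 0.571, 0.417]
wrist_force: [-2.8, -6.1, 6.5]
width: 0.0237
[0.57617332 0.07496417 0.2408607 ] 0.023738620242616706 [-2.76897447 -6.09775074  6.50761582] R 0.06966734309576161 a 2.068203408831333
force tool [-6.50416323  0.79403978 -6.65313526]
2.172 [0,-8.3,1.0,0]
2.292 [0,-16.7,1.0,0]
2.412 [0,-25.1,0.0,0]
2.532 [0,-33.2,-2.0,0]
2.652 [0,-41.1,-4.9,0]
2.772 [0,-48.5,-8.8,0]
2.892 [0,-55.5,-13.5,0]
3.012 [0,-61.8,-19.1,0]
3.132 [0,-67.4,-25.3,0]
3.252 [0,-72.2,-32.2,0]
```

```bash
python3 -m pendant '[[0,-8.3,1.0,0],[0,-16.7,1.0,0],[0,-25.1,0.0,0],[0,-33.2,-2.0,0],[0,-41.1,-4.9,0],[0,-48.5,-8.8,0],[0,-55.5,-13.5,0],[0,-61.8,-19.1,0],[0,-67.4,-25.3,0],[0,-72.2,-32.2,0]]' 1 25; python3 st.py
python3 circ.py 3.252 .12
```

```text
clock: 5.8
ee_pos: [0.6349, 0.0228, 0.2409]
tool_rot: [0.571, -0.418, 0.57, 0.418]
wrist_force: [-4.2, 1.1, 7.3]
width: 0.0241
[0.63492226 0.02279783 0.24092583] 0.024056299325383848 [-4.17924575  1.07086496  7.26243828] R 0.07064829877158763 a 3.256733848830782
force tool [-7.26266954  4.30728344 -0.23832124]
3.372 [0,-4.0,-7.4,0]
3.492 [0,-7.0,-15.2,0]
3.612 [0,-9.1,-23.4,0]
3.732 [0,-10.2,-31.7,0]
3.852 [0,-10.3,-40.1,0]
3.972 [0,-9.4,-48.4,0]
4.092 [0,-7.5,-56.6,0]
4.212 [0,-4.6,-64.5,0]
4.332 [0,-0.8,-72.0,0]
4.452 [0,3.8,-79.0,0]
```

```bash
python3 -m pendant '[[0,-4.0,-7.4,0],[0,-7.0,-15.2,0],[0,-9.1,-23.4,0],[0,-10.2,-31.7,0],[0,-10.3,-40.1,0],[0,-9.4,-48.4,0],[0,-7.5,-56.6,0],[0,-7.5,-56.6,0]]' 1 25; python3 st.py
python3 - <<'E'
from plan import *
p,d=arm.snapshot('scene');save('s2',p,(200,340,130,290),3.7)
E
python3 circ.py 4.092 .12
```

```text
clock: 6.6
ee_pos: [0.6249, -0.034, 0.241]
tool_rot: [0.571, -0.418, 0.57, 0.417]
wrist_force: [-1.0, -1.5, 3.8]
width: 0.0239
[ 0.62487294 -0.03402215  0.24096219] 0.023881814256968264 [-1.03432421 -1.53334689  3.82146415] R 0.07094054846008573 a 4.096221163867042
force tool [-3.82232523  0.51793971 -1.77373498]
4.212 [0,2.9,-7.9,0]
4.332 [0,6.7,-15.4,0]
4.452 [0,11.3,-22.4,0]
4.572 [0,16.8,-28.7,0]
4.692 [0,23.0,-34.4,0]
4.812 [0,29.8,-39.3,0]
4.932 [0,37.1,-43.4,0]
5.052 [0,44.9,-46.5,0]
5.172 [0,53.0,-48.7,0]
5.292 [0,61.3,-49.9,0]
```

View pics/s2.png

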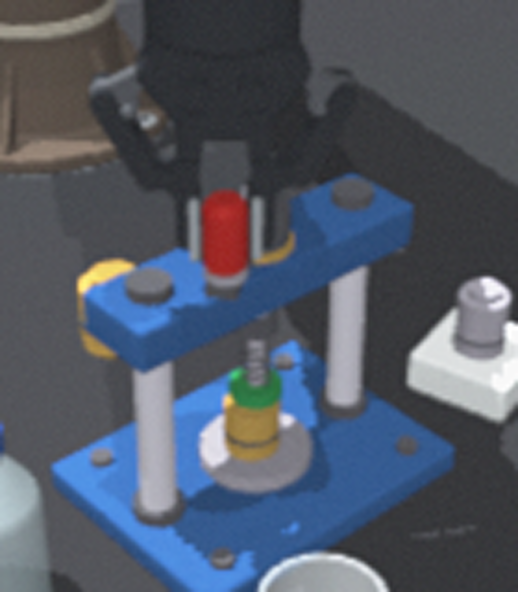

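The green foot, at crop (255,388) = scene (269,235), now sits right on the brass die's button, which matches the computed contact at a ≈ 4.09. The die is standing. Next is the half turn.

```bash
python3 -m pendant '[[0,2.9,-7.9,0],[0,6.7,-15.4,0],[0,11.3,-22.4,0],[0,16.8,-28.7,0],[0,23.0,-34.4,0],[0,29.8,-39.3,0],[0,37.1,-43.4,0],[0,44.9,-46.5,0],[0,53.0,-48.7,0],[0,61.3,-49.9,0]]' 1 25; python3 st.py
python3 circ.py 5.292 .12
```

```text
clock: 7.65
ee_pos: [0.5517, -0.0629, 0.241]
tool_rot: [0.571, -0.418, 0.57, 0.417]
wrist_force: [1.4, -1.4, 6.0]
width: 0.0244
[ 0.55166472 -0.06293121  0.24095139] 0.02443804810302954 [ 1.38677432 -1.35543797  6.00516146] R 0.07046774418575007 a 5.276806825500263
force tool [-6.00094814 -1.74571705 -0.87373488]
5.412 [0,8.4,-0.2,0]
5.532 [0,16.7,0.6,0]
5.652 [0,24.9,2.4,0]
5.772 [0,32.9,5.2,0]
5.892 [0,40.4,8.9,0]
6.012 [0,47.4,13.5,0]
6.132 [0,53.9,18.9,0]
6.252 [0,59.6,25.0,0]
6.372 [0,64.6,31.8,0]
6.492 [0,68.7,39.1,0]
```

```bash
python3 -m pendant '[[0,8.4,-0.2,0],[0,16.7,0.6,0],[0,24.9,2.4,0],[0,32.9,5.2,0],[0,40.4,8.9,0],[0,47.4,13.5,0],[0,53.9,18.9,0],[0,59.6,25.0,0],[0,64.6,31.8,0],[0,68.7,39.1,0]]' 1 25; python3 st.py
python3 circ.py 6.492 .123 6
```

```text
clock: 8.65
ee_pos: [0.4976, -0.0044, 0.2409]
tool_rot: [0.571, -0.418, 0.57, 0.417]
wrist_force: [0.0, -2.7, 7.7]
width: 0.0244
[ 0.49764628 -0.00443482  0.24089293] 0.024410845587100105 [ 0.03897432 -2.70962046  7.73180128] R 0.06944219568982116 a 0.204355108570609
force tool [-7.73022513 -0.8635194  -2.57337653]
6.615 [0,3.3,8.0,0]
6.738 [0,5.6,16.2,0]
6.861 [0,6.8,24.8,0]
6.984 [0,7.0,33.4,0]
7.107 [0,6.2,41.9,0]
7.230 [0,4.2,50.3,0]
```

```bash
python3 -m pendant '[[0,3.3,8.0,0],[0,5.6,16.2,0],[0,6.8,24.8,0],[0,7.0,33.4,0],[0,6.2,41.9,0],[0,4.2,50.3,0],[0,4.2,50.3,0],[0,4.2,50.3,0]]' 1 25; python3 st.py
```

```text
clock: 9.45
ee_pos: [0.5093, 0.0452, 0.2409]
tool_rot: [0.571, -0.418, 0.57, 0.418]
wrist_force: [0.1, 1.9, 7.8]
width: 0.0239
[0.50932222 0.04520423 0.24088166] 0.02387180768775366 [0.1366046  1.90332746 7.78506961] R 0.06916241703326984 a 0.9578760461386007
force tool [-7.78406732  0.43358394  1.86250529]
```

```bash
python3 -m pendant '[[0,0,0,0],[0,0,0,0],[0,0,0,0],[0,0,0,0],[0,0,0,0],[0,0,0,0]]' 0; python3 -m pendant '[[-20,0,0,0],[-45,0,0,0],[-80,0,0,0],[-110,0,0,0],[-110,0,0,0]]' 0; python3 - <<'E'
from plan import *
s,A=axes();print(s['ee_pos'],s['width'])
p,d=arm.snapshot('wrist');save('w3',p);np.savez('pics/w3.npz',p=p,d=d,ee=s['ee_pos'],A=A)
p,d=arm.snapshot('scene');save('s3',p,(200,400,130,290),3.7)
z=dict(np.load('pics/w3.npz'));p=z['p'].astype(int);d=z['d'];c=CAL['wrist'];K=c['mtx'];H=c['hand_eye']
v,u=np.mgrid[:420,:560];dx=u-K[0,2];dy=v-K[1,2];r=np.hypot(dx,dy)+1e-9;t=np.tan(r/K[0,0])
W=(np.stack([dx/r*t*d,-dy/r*t*d,-d],-1)@H[:3,:3].T+H[:3,3])@z['A'].T+z['ee']
red=(p[...,0]>130)&(p[...,1]<60)&(p[...,2]<60)&(d>0);red[:,:200]=0;red[:,350:]=0
T=W[red];T=T[T[:,2]>.246];h=((T.max(0)+T.min(0))/2+T.mean(0))/2;q=h[:2]-[.5663,.006];print(h,'a',(3.4968-np.arctan2(q[1],q[0]))%6.2832+6.2832,np.hypot(*q))
E
```

```text
clock: 10.05
ee_pos: [0.5088, 0.0448, 0.2402]
tool_rot: [0.571, -0.418, 0.571, 0.418]
wrist_force: [0.0, -0.1, -0.6]
width: 0.085
clock: 10.55
ee_pos: [0.5097, 0.0448, 0.354]
tool_rot: [0.572, -0.419, 0.569, 0.416]
wrist_force: [0.5, 0.1, 0.0]
width: 0.085
[0.50974526 0.04479307 0.3539735 ] 0.08499136779546111
[0.50861737 0.04691725 0.24929067] a 7.255381828558857 0.07072133688362348
```

View pics/s3.png

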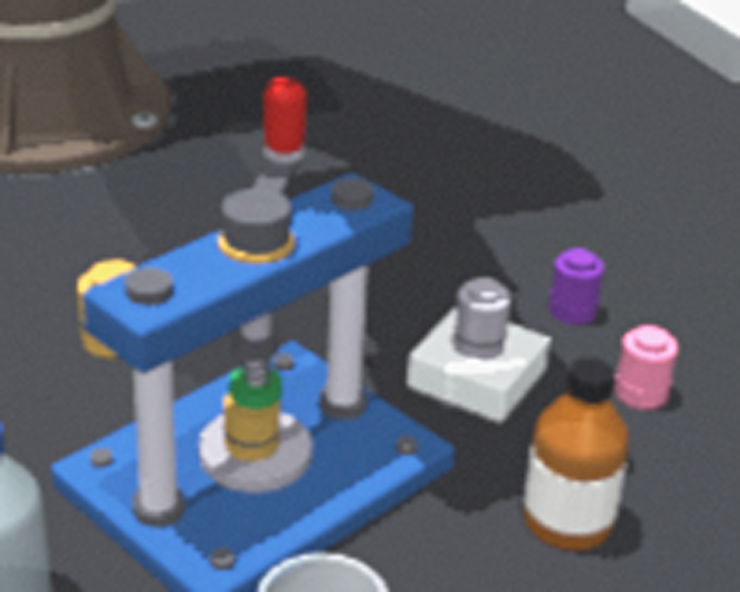

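View pics/w3.png

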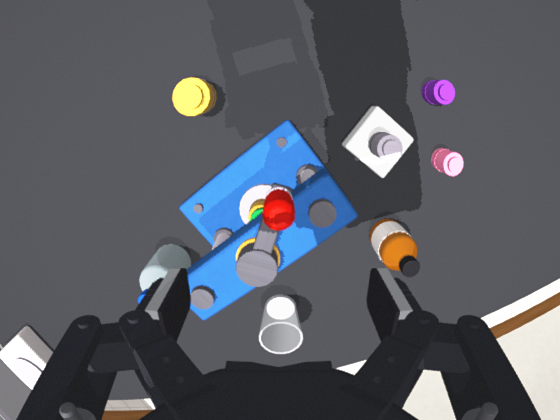

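The foot is pressed on the brass die at crop (255,388) in the scene view. Both dies are standing where they were, the handle is free, and the crank reads a ≈ 7.24–7.26 against a target of 7.23.

```bash
python3 -c "
from cell import arm
print(arm.hand_in())"
```

```text
the job is handed in; nothing more can be done
None
```

The small brass die was the one in the press. I wound the crank from about a = 0.36 rad to foot contact at about 4.09 rad, then another half turn, opened the gripper, lifted clear and handed in at about 10.7 s.

- **Contact:** a scene picture taken at a ≈ 4.09 showed the green foot just on top of the brass die, matching the calculated contact angle.
- **Final angle:** the arm position gave 7.24 rad and the wrist camera 7.26 rad, against a target of 7.23. That difference is within the camera calibration error.
- **Dies:** in the last scene picture the brass die stands under the foot and the steel die stands on its white stand.
- **Forces:** the wrist force read under 10 N at the end of every move, and the gripper was clear of everything at the end.
- **Disagreement:** the top and wrist cameras put the press centre about 1 mm apart, so I used the mean of the two.

No check failed.

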